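# Shut the shaker's tube carrier and counter-hold its clamp bolt

### The arm

A 6-joint arm with a two-finger parallel gripper is mounted at the origin on the work surface. World frame = base frame: x ahead of the robot, y to its left, z up, the work surface at z = 0. Lengths are in m, angles in rad, forces in N, time in s.
With the tool pointing down it reaches from about 0.35 to 0.975 m from the base axis. Payload 4.9 kg.
Tool frame: the origin (TCP) lies midway between the tips of the shut fingers; the grasp point (between the pads) lies manip.tcp_to_grasp behind it (manip.tcp_to_grasp is the distance from the TCP to the grasp point, in m); z points along the fingers, y is the line along which they close (so a half turn about z gives the same grasp; the last joint's range is limited). The gripper opens to 85 mm and grips with 20 to 120 N. Pads are 22 mm wide; open, the fingers measure 114 mm over their backs; the gripper's body (76 mm by 85 mm) begins 54 mm behind the grasp point. The pads swing forward as they close: fully open they stand 13 mm farther back than shut.
Start: joints at [1.11, 0.053, 1.613, -0, 1.476, -0.119], TCP at [0.209, 0.589, 0.231] pointing down, gripper open.
Joint ranges: [-3.01, 3.01], [-1.01, 2.22], [0.06, 2.58], [-1.02, 4.17], [0.09, 2.62], [-3.14, 3.14]. Speed limits (rad/s): [2.57, 2.57, 3.14, 3.14, 3.14, 3.14].

### API

Orientations are given as a unit quaternion [w, x, y, z].
In Python, from plant import manip, grab_frame, calibration, job_done gives the robot as it stands.
- The arm moves only by the tool send_rows, never from a script. Its argument "rows" is a list of rows, each an object of numbers: "x", "y", "z": the shift along the tool's x, y, z normalised to -1 to 1, where 1 is 15 cm; "wx", "wy", "wz": the turn, a rotation vector about the tool's x, y, z normalised to -1 to 1, where 1 is pi/4 rad; "hand": the opening, from -1 (shut) to 1 (fully open). In form: [{"x": .., "y": .., "z": .., "wx": .., "wy": .., "wz": .., "hand": ..}, ...]. A call has exactly 10 rows; each row shifts and turns the commanded pose from where the row before left it, along the tool's axes as they then stand; what a row does not reach is not made up. A row lasts 1/12 s, in which the tool goes at most 41.7 mm and 7.16 degrees, less where a joint would pass 70% of its speed; a pose out of reach is approached as far as the arm can. A call with a number of a shift or a turn outside -1 to 1 is refused whole. A call with a gripper value outside its range is refused whole. The fingers move at their own pace and stop on an object; the grip force is fixed at half the most. Time passes only in rows, so rows that do not move let the fingers close, or fill a call up. It gives the time, the measured TCP pose, the force, the opening and the grip force at its end, in the units of the state.
- manip.state(): the state, without advancing time (a new reading comes with each control period).
- grab_frame(name): name is "side" or "top" or "wrist"; returns the picture (420x560x3 uint8, blue, green, red); there is no depth.
- calibration(name): a dict with "camera_matrix" (3x3 intrinsics, pixels), "R" (3x3) and "t" (3): a world point X has camera coordinates R X + t. Camera axes: x right, y down, z forward; pixel columns grow to the right and rows downward; lengths in m; the calibration is good to about 2 mm. A picture is of the moment at which its call begins: read the wrist's pose just before it. calibration takes no time and is no camera call; for the wrist camera it gives the pose at the moment of the call.
- job_done(): hands the job in; it is judged then, once.
The state is a dict: "time": time; "joint_pos": joint angles; "joint_vel": joint speeds; "joint_efforts": joint torques, N m; "tool_pos": TCP position; "tool_rot": TCP orientation; "contact_force": force on the tool from outside, world axes, zero at the start; "ft_torque": the same for the moment, N m; "gripper_width": opening from 0.0 (shut) to 1.0 (fully open); "grasp_force": force on a finger pad.
Only numpy, scipy, OpenCV 4.12 (cv2) and the standard library are available. Lean on these libraries where they do the work, as an engineer would, in place of code of your own. Each camera call takes 0.05 s, during which the arm holds its last target. There are 200 camera calls.

### The job

The sample tubes are loaded in the bench shaker: fold the carrier's lime-framed clear lid fully shut. Then reach down into the narrow gap between the upright steel bracket and the carrier, grip the brass hex bolt head hidden there between the fingers and hold it firmly, so that it no longer turns along with the nut driver on the bracket's other side. Finish while still holding the bolt head still, with the lid shut, and do not disturb the tube block, the petri dishes or the burner.

Things in the scene. Friction and masses are not known exactly. Their poses are not given: they have to be found in the camera images.
- shaker: Bench shaker, fixed to the table. Origin: table level, under the middle of the bracket plate. x runs from nut driver through bracket to carrier (away from the robot within 0.4 rad), y along the bracket, z up. In its frame, mm: grey base plate x -180 to 180, y -85 to 85, top z 12; upright steel bracket plate x -4 to 4, y -65 to 65, top z 92; gap x 4 to 52, open on top and at both y ends.
- gap_top (a point): Middle of the gap's opening, level with the bracket's top edge: shaker frame (28, 0, 92) mm. The gap is 48 mm wide along shaker x and its floor (the base plate) is 80 mm below this point.
- driver (a point): Middle of the nut driver on the bracket's -x side, shaker frame (-86, 0, 60) mm: blue and black, radius 22, lying along shaker x from -12 to -161 mm. It stays where it is and runs by itself.
- carrier (a point): Middle of the mouth of the tube carrier, a white open box, shaker frame (109.5, 0, 80) mm: x 52 to 167, y -75 to 75, rim at z 80 mm. It is fixed; the red-capped tubes in it end below z 75 mm.
- bolt_head (a point): Centre of the brass hex bolt head in the gap: shaker frame (23, 0, 60) mm. 24 mm across flats, 27.7 across corners, 14 thick (shaker x 16 to 30), axis level along shaker x; a shank of radius 8 joins it to the bracket. Free space 34 mm below it and to both y sides. Fingers pointing down and closing along shaker y take it; 22 mm pads centred at shaker x 26 clear both walls by 10 mm.
- bolt (a joint): Bolt angle about shaker x, rad. At every multiple of 60 degrees two flats are upright, square to shaker y. The driver turns it on at about 0.13 rad/s with about 0.1 N m, all the time, until it is held. Its value grows. It can be gripped on two flats, best taken as they come square, or across its corners: 20 N of grip holds it either way.
- lid (a joint): Lid angle, rad: 0 fully shut, level on the carrier's rim, against its stop; grows as it opens, at most 1.3. Starts at 0.7 to 1.15. The stiff hinge (0.16 N m) leaves it where it is put; a few newtons down on its free edge close it.
- lid_edge (a point): Middle of the lid's free edge, on its outer (upper) face. The lid is a flat plate 115 x 150 x 6 mm without handle, clear with a lime frame; shut, its upper face is at z 86 mm and its free edge at shaker x 52 mm.
- lid_hinge (a point): Middle of the lid's hinge axis, parallel to shaker y, on the carrier's far rim: shaker frame (167, 0, 80) mm. The lid's underside passes through this axis.
- tube_block: Bystander: loose white foam block 90 x 90 x 45 mm with nine red-capped tubes, 113 mm tall in all, on the +y side of the shaker. Origin: centre of its underside.
- petri_stack: Bystander: loose pile of three petri dishes, 90 mm across, 42 mm tall, on the -y side. Origin: centre of its underside.
- burner: Bystander: loose gas burner, blue foot 80 mm across, steel pipe 15 mm across, 145 mm tall, on the -y side. Origin: centre of its underside.

How it is judged:
By the outcome, as a careful person would: the job done as asked, in the order asked, and still so for the second after the job is handed in, while the arm keeps its last pose, push and grip.
It also fails if it takes over 54 s, if anything falls off the work surface, if the arm or the gripper's body presses on something with over 40 N, if the wrist force passes 120 N, or if a joint passes its speed limit or range.

## Working session

There is one attempt and no reset: what is moved stays moved. The work goes in short steps, Python scripts to look and compute and a tool call to move; the robot and the scene stay as the last step left them, time stands still between calls to the robot, and variables do not carry over. Pictures are saved under pics/ and viewed, at most 10 in all, crops included, and the job is handed in when it is done.

Besides the shell and the picture viewer there is one more tool, called after "Emit:" as name([rows], argument=value, ...), one row to a line, values as JSON. send_rows: Moves the arm, as the interface text tells. Scaled input: -1 to 1 covers 15 cm each way for a shift and pi/4 rad each way for a turn. Its arguments: {"type":"object","properties":{"rows":{"type":"array","items":{"type":"object","properties":{"x":{"type":"number","minimum":-1,"maximum":1},"y":{"type":"number","minimum":-1,"maximum":1},"z":{"type":"number","minimum":-1,"maximum":1},"wx":{"type":"number","minimum":-1,"maximum":1},"wy":{"type":"number","minimum":-1,"maximum":1},"wz":{"type":"number","minimum":-1,"maximum":1},"hand":{"type":"number"}}}}},"required":["rows"]}

```bash
mkdir -p pics; ls
python3 - <<'E'
from plant import manip, grab_frame, calibration
import cv2
print(manip.state(), manip.tcp_to_grasp)
for n in ("side","top"):
    cv2.imwrite(f"pics/{n}0.png",grab_frame(n)); c=calibration(n); print(n,c)
E
```

```text
pics
{'time': 0.0, 'joint_pos': array([ 1.11001004e+00,  5.33514015e-02,  1.61430974e+00, -1.87354338e-05,
        1.47598944e+00, -1.19026002e-01]), 'joint_vel': array([ 0.00048047, -0.00055433,  0.00090806, -0.0006394 , -0.00164094,
       -0.00026574]), 'joint_efforts': array([-1.71230590e-04, -3.93691134e+01, -3.70174062e+01, -2.07357944e-04,
        7.12971363e-03, -7.77281429e-06]), 'tool_pos': array([0.20920518, 0.58828075, 0.23005699]), 'tool_rot': array([-2.85207523e-04,  1.70048767e-01,  9.85435111e-01, -9.88695455e-04]), 'contact_force': array([ 0.10827074, -0.12670572,  0.29227931]), 'ft_torque': array([-0.00402191, -0.02479028, -0.03331126]), 'grasp_force': 0.0, 'gripper_width': 1.0016007578279873} 0.0187
side {'camera_matrix': array([[535.23135307,   0.        , 274.66370143],
       [  0.        , 535.23135307, 205.34060077],
       [  0.        ,   0.        ,   1.        ]]), 'R': array([[ 0.95803688, -0.28603376,  0.01870911],
       [-0.20072127, -0.71602458, -0.66859538],
       [ 0.20463703,  0.63678371, -0.74339101]]), 't': array([-0.47107295,  0.17944213,  0.99669599])}
top {'camera_matrix': array([[408.78991053,   0.        , 275.20360386],
       [  0.        , 408.78991053, 214.27183741],
       [  0.        ,   0.        ,   1.        ]]), 'R': array([[ 0.12134246, -0.99259926,  0.00476693],
       [-0.96827174, -0.11942271, -0.21951778],
       [ 0.21846247,  0.02202114, -0.97559685]]), 't': array([-0.01119718,  0.50529709,  0.71723386])}
```

View pics/side0.png

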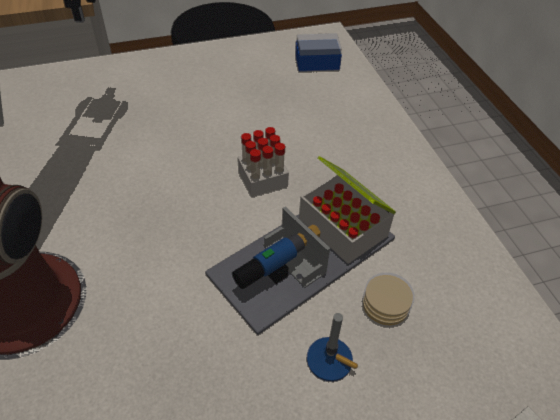

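View pics/top0.png

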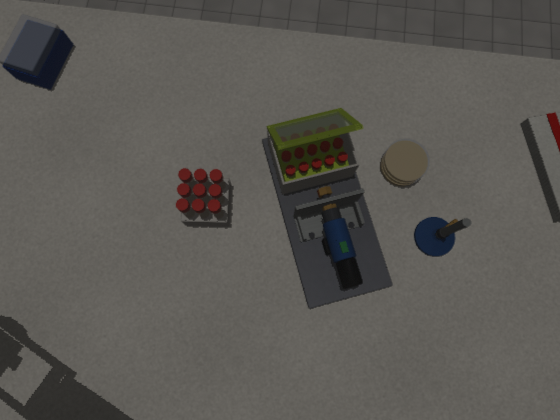

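The views show the shaker at about (325,220) in the top view and (305,245) in the side view, with the lid open on the far side. The block is on the left (+y), and the dishes and burner are on the right (-y). I'll enlarge both to pick out the corners.

Run:
```python
import cv2,numpy as np
a=cv2.imread("pics/top0.png")[95:315,250:400]; b=cv2.imread("pics/side0.png")[145:340,198:403]
a=cv2.resize(a,None,fx=2.6,fy=2.6,interpolation=2); b=cv2.resize(b,None,fx=2,fy=2.0,interpolation=2)
im=np.zeros((600,800,3),np.uint8); im[:a.shape[0],:a.shape[1]]=a; im[:b.shape[0],390:390+b.shape[1]]=b
cv2.imwrite("pics/z.png",cv2.convertScaleAbs(im,alpha=1.6))
```

```text
(no output)
```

View pics/z.png

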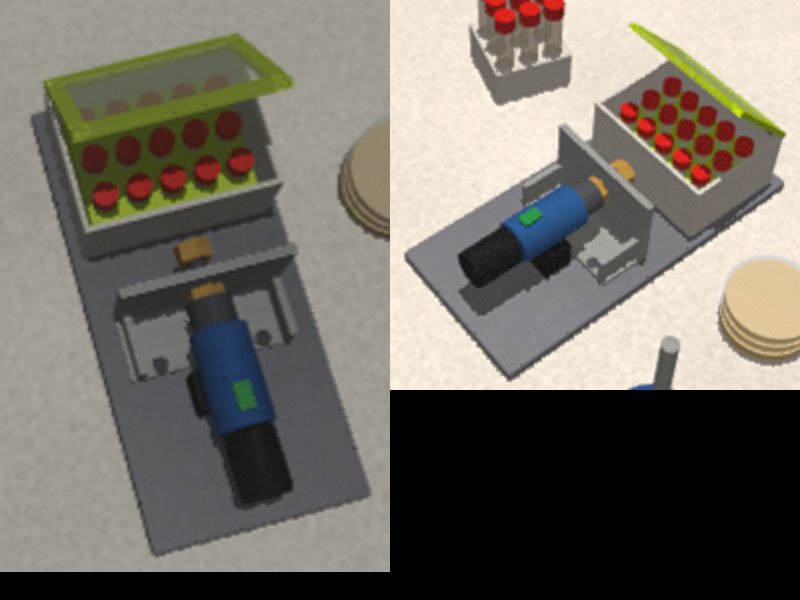

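```bash
cat > h.py <<'E'
import numpy as np
from plant import calibration
def proj(n,X):
    c=calibration(n); p=(np.asarray(X)@c["R"].T+c["t"])@c["camera_matrix"].T; return p[:,:2]/p[:,2:]
def s2w(s,P):   # s=(x,y,yaw), P in mm
    P=np.atleast_2d(P)/1000.; c,k=np.cos(s[2]),np.sin(s[2])
    return P@np.array([[c,k,0],[-k,c,0],[0,0,1]])+[s[0],s[1],0]
E
python3 - <<'E'
from h import *
from scipy.optimize import least_squares
T=np.array([[-180,85,12,155,554],[-180,-85,12,369,494],[180,85,12,33,115],[52,75,80,82,233],[52,-75,80,280,186],[4,65,92,118,290],[4,-65,92,296,244.]])
S=np.array([[-180,85,12,407,257],[-180,-85,12,511,375],[180,-85,12,783,182],[0,65,92,562,127],[0,-65,92,653,208],[52,75,80,597,106],[52,-75,80,694,196.]])
tp=lambda p:p/2.6+[250,95]; sp=lambda p:(p-[390,0])/2+[198,145]
f=lambda s:np.r_[proj("top",s2w(s,T[:,:3]))-tp(T[:,3:]),proj("side",s2w(s,S[:,:3]))-sp(S[:,3:])]
r=least_squares(lambda s:f(s).ravel(),[.5,-.1,0],loss="soft_l1"); print(r.x,f(r.x).round(1).tolist())
def g(q):
    th=q[0]; n=np.array([np.sin(th)*-1,0,0]); 
    e=lambda y:[167-115*np.cos(th)-6*np.sin(th)*(-1)*-1*-1 if 0 else 167-115*np.cos(th)+6*np.sin(th)*1,y,80+115*np.sin(th)+6*np.cos(th)]
    u=lambda y:[167-115*np.cos(th),y,80+115*np.sin(th)]
    return np.r_[proj("top",s2w(r.x,[u(75),u(-75)]))-tp(np.array([[50,132],[292,85.]])),proj("side",s2w(r.x,[e(75),e(-75)]))-sp(np.array([[632,25],[783,133.]]))]
q=least_squares(lambda q:g(q).ravel(),[.9],loss="soft_l1"); print(q.x,g(q.x).round(1).tolist())
for P in ([28,0,92],[26,0,60],[52,0,86],[167,0,80]): print(P,s2w(r.x,P))
E
```

```text
[ 0.5361264  -0.04562234  0.39264901] [[-0.0, 0.9], [2.0, -0.2], [-2.3, -0.6], [0.8, -0.0], [1.2, -2.3], [-0.4, -0.8], [-0.6, -1.5], [-3.0, -1.1], [-0.9, 2.2], [1.0, 0.1], [-1.0, -0.6], [-0.9, 0.8], [-2.0, -1.0], [2.0, 0.2]]
[0.83453939] [[8.1, 3.3], [-0.1, -0.7], [-0.4, -1.9], [-19.3, -10.7]]
[28, 0, 92] [[ 0.56199556 -0.03490849  0.092     ]]
[26, 0, 60] [[ 0.56014776 -0.03567377  0.06      ]]
[52, 0, 86] [[ 0.58416913 -0.0257252   0.086     ]]
[167, 0, 80] [[0.69041748 0.01827807 0.08      ]]
```

Run:
```python
from h import *
s=[.5361,-.0456,.3926]
for th in (.7,.83,.95,1.05,1.15):
    U=lambda r,h,y:[167-r*np.cos(th)+h*np.sin(th),y,80+r*np.sin(th)+h*np.cos(th)]
    P=s2w(s,[U(115,0,75),U(115,0,-75),U(115,6,75),U(115,6,-75),U(0,6,75),U(0,6,-75)])
    print(th,((proj("top",P)-[250,95])*2.6).round().astype(int).tolist(),((proj("side",P)-[198,145])*2+[390,0]).round().astype(int).tolist())
```

```text
0.7 [[75, 162], [293, 105], [74, 154], [293, 97], [40, 82], [235, 32]] [[618, 39], [730, 131], [622, 34], [734, 125], [679, 50], [785, 134]]
0.83 [[71, 141], [292, 84], [69, 133], [291, 75], [40, 81], [234, 32]] [[627, 27], [740, 117], [631, 22], [744, 112], [679, 50], [785, 134]]
0.95 [[67, 121], [290, 63], [65, 112], [288, 54], [40, 81], [234, 32]] [[636, 15], [750, 105], [640, 10], [754, 100], [679, 50], [785, 134]]
1.05 [[63, 103], [287, 46], [61, 94], [285, 36], [40, 81], [234, 31]] [[644, 6], [758, 96], [648, 2], [763, 91], [679, 51], [786, 135]]
1.15 [[59, 86], [284, 28], [56, 76], [282, 19], [40, 81], [234, 31]] [[652, -2], [767, 86], [657, -6], [772, 82], [679, 51], [786, 135]]
```

```bash
cat >> h.py <<'E'
from plant import manip
from scipy.spatial.transform import Rotation as Rn
def go(s,P,tilt=None):
    "total move to shaker point P (mm), tool down, tool y along shaker y: shift and turn in tool axes, row units"
    st=manip.state(); q=st["tool_rot"]; R=Rn.from_quat(np.r_[q[1:],q[0]])
    c,k=np.cos(s[2]),np.sin(s[2]); W=Rn.from_matrix(np.array([[-c,-k,0],[-k,c,0],[0,0,-1]]).T @ np.eye(3) if 0 else np.column_stack([[-c,-k,0],[-k,c,0],[0,0,-1]]))
    t=(R.inv()*W).as_rotvec()/(np.pi/4); tgt=s2w(s,P)[0]; d=tgt-st["tool_pos"]
    print("t",round(st["time"],2),"turn",t.round(3),"shift now",(R.inv().apply(d)/.15).round(3),"shift after turn",(W.inv().apply(d)/.15).round(3),"F",st["contact_force"].round(1),"w",round(st["gripper_width"],3),"g",round(st["grasp_force"],1))
    c,k=np.cos(s[2]),np.sin(s[2]); e=st["tool_pos"]-[s[0],s[1],0]
    print("tcp in shaker mm",(np.array([c*e[0]+k*e[1],-k*e[0]+c*e[1],e[2]])*1000).round(1))
E
sed -i 's/Rn.from_matrix(.*if 0 else \(np.column_stack.*\))$/Rn.from_matrix(\1)/' h.py
python3 -c "
from h import *
go([.5361,-.0456,.3926],[112,0,230])"
```

```text
t 0.1 turn [-0.002 -0.001 -0.935] shift now [-4.024 -2.751  0.005] shift after turn [-1.143e+00 -4.739e+00  1.000e-03] F [0.6 0.8 1. ] w 1.003 g 0.0
tcp in shaker mm [-59.4 710.8 230.2]
```

Emit:
send_rows([
  {"wz": -0.0935,"hand": -1},
  {"wz": -0.0935,"hand": -1},
  {"wz": -0.0935,"hand": -1},
  {"wz": -0.0935,"hand": -1},
  {"wz": -0.0935,"hand": -1},
  {"wz": -0.0935,"hand": -1},
  {"wz": -0.0935,"hand": -1},
  {"wz": -0.0935,"hand": -1},
  {"wz": -0.0935,"hand": -1},
  {"wz": -0.0935,"hand": -1},
])

```text
invalid input at $.rows[0]: expected keys x, y, z, wx, wy, wz, hand
```

```bash
python3 -c "
from h import *
go([.5361,-.0456,.3926],[112,0,230])"
```

```text
t 0.1 turn [-0.002 -0.001 -0.935] shift now [-4.024 -2.751  0.005] shift after turn [-1.143e+00 -4.739e+00  1.000e-03] F [0.6 0.8 1. ] w 1.003 g 0.0
tcp in shaker mm [-59.4 710.8 230.2]
```

Emit:
send_rows([
  {"x": 0,"y": 0,"z": 0,"wx": 0,"wy": 0,"wz": -0.134,"hand": -1},
  {"x": 0,"y": 0,"z": 0,"wx": 0,"wy": 0,"wz": -0.134,"hand": -1},
  {"x": 0,"y": 0,"z": 0,"wx": 0,"wy": 0,"wz": -0.134,"hand": -1},
  {"x": 0,"y": 0,"z": 0,"wx": 0,"wy": 0,"wz": -0.134,"hand": -1},
  {"x": 0,"y": 0,"z": 0,"wx": 0,"wy": 0,"wz": -0.134,"hand": -1},
  {"x": 0,"y": 0,"z": 0,"wx": 0,"wy": 0,"wz": -0.134,"hand": -1},
  {"x": 0,"y": 0,"z": 0,"wx": 0,"wy": 0,"wz": -0.131,"hand": -1},
  {"x": -0.06,"y": -0.25,"z": 0,"wx": 0,"wy": 0,"wz": 0,"hand": -1},
  {"x": -0.06,"y": -0.25,"z": 0,"wx": 0,"wy": 0,"wz": 0,"hand": -1},
  {"x": -0.06,"y": -0.25,"z": 0,"wx": 0,"wy": 0,"wz": 0,"hand": -1},
])

```text
time: 0.93
tool_pos: [0.2775, 0.4941, 0.2305]
tool_rot: [-0.0, -0.196, 0.981, -0.001]
contact_force: [1.4, 1.6, -0.7]
gripper_width: 0.001
grasp_force: 0.0
```

Emit:
send_rows([
  {"x": -0.06,"y": -0.25,"z": 0,"wx": 0,"wy": 0,"wz": 0,"hand": -1},
  {"x": -0.06,"y": -0.25,"z": 0,"wx": 0,"wy": 0,"wz": 0,"hand": -1},
  {"x": -0.06,"y": -0.25,"z": 0,"wx": 0,"wy": 0,"wz": 0,"hand": -1},
  {"x": -0.06,"y": -0.25,"z": 0,"wx": 0,"wy": 0,"wz": 0,"hand": -1},
  {"x": -0.06,"y": -0.25,"z": 0,"wx": 0,"wy": 0,"wz": 0,"hand": -1},
  {"x": -0.06,"y": -0.25,"z": 0,"wx": 0,"wy": 0,"wz": 0,"hand": -1},
  {"x": -0.06,"y": -0.25,"z": 0,"wx": 0,"wy": 0,"wz": 0,"hand": -1},
  {"x": -0.06,"y": -0.25,"z": 0,"wx": 0,"wy": 0,"wz": 0,"hand": -1},
  {"x": -0.06,"y": -0.25,"z": 0,"wx": 0,"wy": 0,"wz": 0,"hand": -1},
  {"x": -0.06,"y": -0.25,"z": 0,"wx": 0,"wy": 0,"wz": 0,"hand": -1},
])

```text
time: 1.77
tool_pos: [0.5046, 0.1813, 0.2309]
tool_rot: [-0.0, -0.195, 0.981, 0.0]
contact_force: [1.0, 0.8, 0.2]
gripper_width: -0.003
grasp_force: 0.0
```

```bash
python3 -c "
from h import *
go([.5361,-.0456,.3926],[112,0,230])"
```

```text
t 1.77 turn [ 0. -0. -0.] shift now [-0.362 -1.478  0.006] shift after turn [-0.362 -1.478  0.006] F [1.  0.8 0.2] w -0.003 g 0.0
tcp in shaker mm [ 57.7 221.7 230.9]
```

Emit:
send_rows([
  {"x": -0.06,"y": -0.22,"z": 0,"wx": 0,"wy": 0,"wz": 0,"hand": -1},
  {"x": -0.06,"y": -0.22,"z": 0,"wx": 0,"wy": 0,"wz": 0,"hand": -1},
  {"x": -0.06,"y": -0.22,"z": 0,"wx": 0,"wy": 0,"wz": 0,"hand": -1},
  {"x": -0.06,"y": -0.22,"z": 0,"wx": 0,"wy": 0,"wz": 0,"hand": -1},
  {"x": -0.06,"y": -0.2,"z": 0,"wx": 0,"wy": 0,"wz": 0,"hand": -1},
  {"x": -0.03,"y": -0.12,"z": 0,"wx": 0,"wy": 0,"wz": 0,"hand": -1},
  {"x": 0,"y": -0.05,"z": 0,"wx": 0,"wy": 0,"wz": 0,"hand": -1},
  {"x": 0,"y": 0,"z": 0,"wx": 0,"wy": 0,"wz": 0,"hand": -1},
  {"x": 0,"y": 0,"z": 0,"wx": 0,"wy": 0,"wz": 0,"hand": -1},
  {"x": 0,"y": 0,"z": 0,"wx": 0,"wy": 0,"wz": 0,"hand": -1},
])

```text
time: 2.6
tool_pos: [0.6207, 0.0302, 0.2312]
tool_rot: [-0.0, -0.196, 0.981, 0.0]
contact_force: [0.1, -0.2, -0.4]
gripper_width: 0.001
grasp_force: 0.0
```

```bash
python3 -c "
from h import *
import cv2
go([.5361,-.0456,.3926],[112,0,185])
c=calibration('wrist');print(c); cv2.imwrite('pics/w1.png',grab_frame('wrist'))"
```

```text
t 2.6 turn [ 0.001 -0.     0.002] shift now [-0.032 -0.251  0.308] shift after turn [-0.032 -0.251  0.308] F [ 0.1 -0.2 -0.4] w 0.001 g 0.0
tcp in shaker mm [107.2  37.7 231.2]
{'camera_matrix': array([[330.17421065,   0.        , 281.66213745],
       [  0.        , 330.17421065, 207.94017104],
       [  0.        ,   0.        ,   1.        ]]), 'R': array([[-3.84270360e-01,  9.23220537e-01,  3.62133020e-04],
       [ 8.86765005e-01,  3.68987347e-01,  2.78381328e-01],
       [ 2.56873737e-01,  1.07294820e-01, -9.60470564e-01]]), 't': array([ 0.21080113, -0.59821524,  0.21605431])}Traceback (most recent call last):
  File "<string>", line 5, in <module>
    c=calibration('wrist');print(c); cv2.imwrite('pics/w1.png',grab_frame('wrist'))
                                                               ^^^^^^^^^^
NameError: name 'grab_frame' is not defined
```

Emit:
send_rows([
  {"x": -0.01,"y": -0.08,"z": 0.02,"wx": 0,"wy": 0,"wz": 0,"hand": -1},
  {"x": -0.01,"y": -0.08,"z": 0.08,"wx": 0,"wy": 0,"wz": 0,"hand": -1},
  {"x": -0.01,"y": -0.06,"z": 0.08,"wx": 0,"wy": 0,"wz": 0,"hand": -1},
  {"x": 0,"y": -0.03,"z": 0.08,"wx": 0,"wy": 0,"wz": 0,"hand": -1},
  {"x": 0,"y": 0,"z": 0.06,"wx": 0,"wy": 0,"wz": 0,"hand": -1},
  {"x": 0,"y": 0,"z": 0.04,"wx": 0,"wy": 0,"wz": 0,"hand": -1},
  {"x": 0,"y": 0,"z": 0.03,"wx": 0,"wy": 0,"wz": 0,"hand": -1},
  {"x": 0,"y": 0,"z": 0.03,"wx": 0,"wy": 0,"wz": 0,"hand": -1},
  {"x": 0,"y": 0,"z": 0.03,"wx": 0,"wy": 0,"wz": 0,"hand": -1},
  {"x": 0,"y": 0,"z": 0,"wx": 0,"wy": 0,"wz": 0,"hand": -1},
])

```text
time: 3.43
tool_pos: [0.6396, -0.0038, 0.163]
tool_rot: [-0.0, -0.195, 0.981, 0.0]
contact_force: [-0.8, -0.4, -0.1]
gripper_width: -0.002
grasp_force: 0.0
```

```bash
python3 -c "
from h import *
go([.5361,-.0456,.3926],[73,0,100])"
```

```text
t 3.43 turn [ 0.001 -0.001  0.   ] shift now [0.257 0.006 0.42 ] shift after turn [0.258 0.006 0.42 ] F [-0.8 -0.4 -0.1] w -0.002 g 0.0
tcp in shaker mm [111.6  -1.  163. ]
```

Emit:
send_rows([
  {"x": 0.024,"y": 0,"z": 0.022,"wx": 0,"wy": 0,"wz": 0,"hand": -1},
  {"x": 0.024,"y": 0,"z": 0.022,"wx": 0,"wy": 0,"wz": 0,"hand": -1},
  {"x": 0.024,"y": 0,"z": 0.022,"wx": 0,"wy": 0,"wz": 0,"hand": -1},
  {"x": 0.02,"y": 0,"z": 0.024,"wx": 0,"wy": 0,"wz": 0,"hand": -1},
  {"x": 0.02,"y": 0,"z": 0.025,"wx": 0,"wy": 0,"wz": 0,"hand": -1},
  {"x": 0.02,"y": 0,"z": 0.025,"wx": 0,"wy": 0,"wz": 0,"hand": -1},
  {"x": 0.018,"y": 0,"z": 0.027,"wx": 0,"wy": 0,"wz": 0,"hand": -1},
  {"x": 0.016,"y": 0,"z": 0.027,"wx": 0,"wy": 0,"wz": 0,"hand": -1},
  {"x": 0.014,"y": 0,"z": 0.027,"wx": 0,"wy": 0,"wz": 0,"hand": -1},
  {"x": 0.012,"y": 0,"z": 0.027,"wx": 0,"wy": 0,"wz": 0,"hand": -1},
])

```text
time: 4.27
tool_pos: [0.6131, -0.0153, 0.1261]
tool_rot: [-0.0, -0.195, 0.981, -0.0]
contact_force: [-0.9, 0.4, 2.3]
gripper_width: 0.001
grasp_force: 0.5
```

```bash
python3 -c "
from h import *
go([.5361,-.0456,.3926],[73,0,90])"
```

```text
t 4.27 turn [-0. -0. -0.] shift now [0.065 0.01  0.241] shift after turn [0.065 0.01  0.241] F [-0.9  0.4  2.3] w 0.001 g 0.5
tcp in shaker mm [ 82.7  -1.5 126.1]
```

Force +2.3 N: the fingers are pushing the lid. I'll keep going to z ≈ 91.

Emit:
send_rows([
  {"x": 0.012,"y": 0,"z": 0.024,"wx": 0,"wy": 0,"wz": 0,"hand": -1},
  {"x": 0.012,"y": 0,"z": 0.024,"wx": 0,"wy": 0,"wz": 0,"hand": -1},
  {"x": 0.01,"y": 0,"z": 0.024,"wx": 0,"wy": 0,"wz": 0,"hand": -1},
  {"x": 0.01,"y": 0,"z": 0.024,"wx": 0,"wy": 0,"wz": 0,"hand": -1},
  {"x": 0.01,"y": 0,"z": 0.024,"wx": 0,"wy": 0,"wz": 0,"hand": -1},
  {"x": 0.008,"y": 0,"z": 0.024,"wx": 0,"wy": 0,"wz": 0,"hand": -1},
  {"x": 0.005,"y": 0,"z": 0.024,"wx": 0,"wy": 0,"wz": 0,"hand": -1},
  {"x": 0,"y": 0,"z": 0.024,"wx": 0,"wy": 0,"wz": 0,"hand": -1},
  {"x": 0,"y": 0,"z": 0.02,"wx": 0,"wy": 0,"wz": 0,"hand": -1},
  {"x": 0,"y": 0,"z": 0.015,"wx": 0,"wy": 0,"wz": 0,"hand": -1},
])

```text
time: 5.1
tool_pos: [0.6037, -0.019, 0.0919]
tool_rot: [-0.001, -0.195, 0.981, 0.0]
contact_force: [-0.4, -0.9, 1.0]
gripper_width: -0.001
grasp_force: 0.5
```

Emit:
send_rows([
  {"x": 0,"y": 0,"z": 0.005,"wx": 0,"wy": 0,"wz": 0,"hand": -1},
  {"x": 0,"y": 0,"z": 0.005,"wx": 0,"wy": 0,"wz": 0,"hand": -1},
  {"x": 0,"y": 0,"z": 0.003,"wx": 0,"wy": 0,"wz": 0,"hand": -1},
  {"x": 0,"y": 0,"z": 0.003,"wx": 0,"wy": 0,"wz": 0,"hand": -1},
  {"x": 0,"y": 0,"z": 0.003,"wx": 0,"wy": 0,"wz": 0,"hand": -1},
  {"x": 0,"y": 0,"z": 0.003,"wx": 0,"wy": 0,"wz": 0,"hand": -1},
  {"x": 0,"y": 0,"z": 0.003,"wx": 0,"wy": 0,"wz": 0,"hand": -1},
  {"x": 0,"y": 0,"z": 0,"wx": 0,"wy": 0,"wz": 0,"hand": -1},
  {"x": 0,"y": 0,"z": 0,"wx": 0,"wy": 0,"wz": 0,"hand": -1},
  {"x": 0,"y": 0,"z": 0,"wx": 0,"wy": 0,"wz": 0,"hand": -1},
])

```text
time: 5.93
tool_pos: [0.6042, -0.0189, 0.0888]
tool_rot: [0.0, -0.195, 0.981, -0.0]
contact_force: [-0.2, 0.5, 0.9]
gripper_width: -0.001
grasp_force: 0.2
```

```bash
python3 -c "
from h import *
go([.5361,-.0456,.3926],[73,0,86])"
```

```text
t 5.93 turn [-0.  0. -0.] shift now [0.001 0.009 0.019] shift after turn [0.001 0.009 0.019] F [-0.2  0.5  0.9] w -0.001 g 0.2
tcp in shaker mm [73.1 -1.4 88.8]
```

Emit:
send_rows([
  {"x": 0,"y": 0,"z": 0.003,"wx": 0,"wy": 0,"wz": 0,"hand": -1},
  {"x": 0,"y": 0,"z": 0.003,"wx": 0,"wy": 0,"wz": 0,"hand": -1},
  {"x": 0,"y": 0,"z": 0.003,"wx": 0,"wy": 0,"wz": 0,"hand": -1},
  {"x": 0,"y": 0,"z": 0.003,"wx": 0,"wy": 0,"wz": 0,"hand": -1},
  {"x": 0,"y": 0,"z": 0.003,"wx": 0,"wy": 0,"wz": 0,"hand": -1},
  {"x": 0,"y": 0,"z": 0.003,"wx": 0,"wy": 0,"wz": 0,"hand": -1},
  {"x": 0,"y": 0,"z": 0,"wx": 0,"wy": 0,"wz": 0,"hand": -1},
  {"x": 0,"y": 0,"z": 0,"wx": 0,"wy": 0,"wz": 0,"hand": -1},
  {"x": 0,"y": 0,"z": 0,"wx": 0,"wy": 0,"wz": 0,"hand": -1},
  {"x": 0,"y": 0,"z": 0,"wx": 0,"wy": 0,"wz": 0,"hand": -1},
])

```text
time: 6.77
tool_pos: [0.6042, -0.0189, 0.086]
tool_rot: [0.0, -0.195, 0.981, 0.0]
contact_force: [-0.8, 0.7, -0.4]
gripper_width: -0.002
grasp_force: 0.1
```

Emit:
send_rows([
  {"x": 0,"y": 0,"z": 0.003,"wx": 0,"wy": 0,"wz": 0,"hand": -1},
  {"x": 0,"y": 0,"z": 0.003,"wx": 0,"wy": 0,"wz": 0,"hand": -1},
  {"x": 0,"y": 0,"z": 0.003,"wx": 0,"wy": 0,"wz": 0,"hand": -1},
  {"x": 0,"y": 0,"z": 0.003,"wx": 0,"wy": 0,"wz": 0,"hand": -1},
  {"x": 0,"y": 0,"z": 0,"wx": 0,"wy": 0,"wz": 0,"hand": -1},
  {"x": 0,"y": 0,"z": 0,"wx": 0,"wy": 0,"wz": 0,"hand": -1},
  {"x": 0,"y": 0,"z": 0,"wx": 0,"wy": 0,"wz": 0,"hand": -1},
  {"x": 0,"y": 0,"z": 0,"wx": 0,"wy": 0,"wz": 0,"hand": -1},
  {"x": 0,"y": 0,"z": 0,"wx": 0,"wy": 0,"wz": 0,"hand": -1},
  {"x": 0,"y": 0,"z": 0,"wx": 0,"wy": 0,"wz": 0,"hand": -1},
])

```text
time: 7.6
tool_pos: [0.6043, -0.0189, 0.0859]
tool_rot: [-0.0, -0.195, 0.981, -0.0]
contact_force: [-4.9, -0.4, 8.4]
gripper_width: 0.001
grasp_force: 4.3
```

```bash
python3 -c "
from h import *
import cv2
from plant import grab_frame
go([.5361,-.0456,.3926],[73,0,86])
a=grab_frame('side')[130:270,220:420]; b=grab_frame('wrist')
im=np.zeros((600,800,3),np.uint8); im[:280,:400]=cv2.resize(a,None,fx=2,fy=2); im[280:595,:420]=cv2.resize(b,(420,315)); 
cv2.imwrite('pics/s2.png',im[:, :430])"
```

```text
t 7.6 turn [-0. -0.  0.] shift now [ 0.001  0.01  -0.   ] shift after turn [ 0.001  0.01  -0.   ] F [-4.9 -0.4  8.4] w 0.001 g 4.3
tcp in shaker mm [73.2 -1.5 85.9]
```

View pics/s2.png

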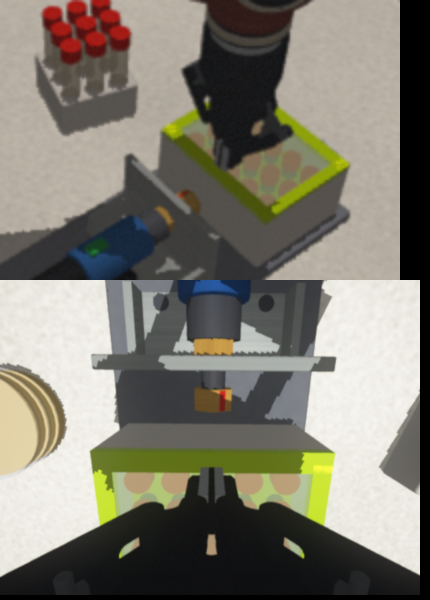

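The lid is level and shut: contact stopped firmly at z = 85.9 mm with 8 N. Lower half of the picture: the bolt head is in the gap near (213,400), behind the bracket edge at row 363. I'll rise and move over the gap.

Emit:
send_rows([
  {"x": 0,"y": 0,"z": -0.05,"wx": 0,"wy": 0,"wz": 0,"hand": -1},
  {"x": 0,"y": 0,"z": -0.1,"wx": 0,"wy": 0,"wz": 0,"hand": -1},
  {"x": 0,"y": 0,"z": -0.15,"wx": 0,"wy": 0,"wz": 0,"hand": -1},
  {"x": 0.08,"y": 0,"z": -0.15,"wx": 0,"wy": 0,"wz": 0,"hand": 1},
  {"x": 0.1,"y": 0,"z": -0.1,"wx": 0,"wy": 0,"wz": 0,"hand": 1},
  {"x": 0.08,"y": 0.01,"z": -0.05,"wx": 0,"wy": 0,"wz": 0,"hand": 1},
  {"x": 0.04,"y": 0,"z": 0,"wx": 0,"wy": 0,"wz": 0,"hand": 1},
  {"x": 0,"y": 0,"z": 0,"wx": 0,"wy": 0,"wz": 0,"hand": 1},
  {"x": 0,"y": 0,"z": 0,"wx": 0,"wy": 0,"wz": 0,"hand": 1},
  {"x": 0,"y": 0,"z": 0,"wx": 0,"wy": 0,"wz": 0,"hand": 1},
])

```text
time: 8.53
tool_pos: [0.5618, -0.0346, 0.1731]
tool_rot: [-0.001, -0.195, 0.981, 0.0]
contact_force: [0.2, -0.3, -0.6]
gripper_width: 0.973
grasp_force: 0.0
```

```bash
python3 -c "
from h import *
import cv2
from plant import grab_frame
s=[.5361,-.0456,.3926]
go(s,[26,0,130]); np.set_printoptions(suppress=True)
K=[[4,65,92],[4,-65,92],[-4,65,92],[-4,-65,92],[52,75,86],[52,-75,86],[30,0,60],[16,0,60],[30,14,60]]
print(proj('wrist',s2w(s,K)).round().astype(int).tolist())
cv2.imwrite('pics/w3.png',grab_frame('wrist'))"
```

```text
t 8.53 turn [ 0.001 -0.002 -0.   ] shift now [ 0.013 -0.003  0.287] shift after turn [ 0.013 -0.003  0.287] F [ 0.2 -0.3 -0.6] w 0.973 g 0.0
tcp in shaker mm [ 27.9   0.4 173.1]
[[376, 182], [187, 182], [376, 171], [186, 171], [382, 244], [181, 244], [281, 206], [281, 189], [299, 206]]
```

View pics/w3.png

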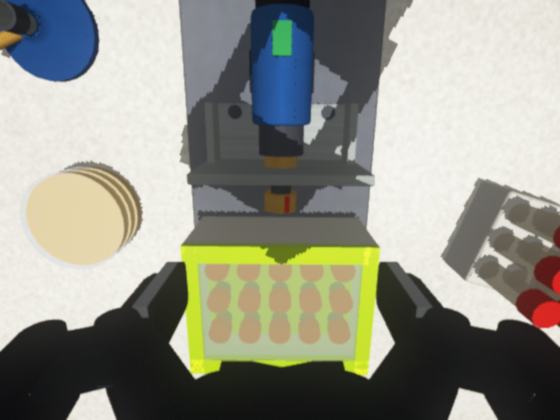

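The shaker estimate fits this view to within 2 px: bracket edge at row 182, lid edge at row 246, bolt head at (281,203). I'll descend over the bolt with the fingers open.

Emit:
send_rows([
  {"x": 0.005,"y": -0.002,"z": 0.06,"wx": 0,"wy": 0,"wz": 0,"hand": 1},
  {"x": 0,"y": 0,"z": 0.1,"wx": 0,"wy": 0,"wz": 0,"hand": 1},
  {"x": 0,"y": 0,"z": 0.13,"wx": 0,"wy": 0,"wz": 0,"hand": 1},
  {"x": 0,"y": 0,"z": 0.13,"wx": 0,"wy": 0,"wz": 0,"hand": 1},
  {"x": 0,"y": 0,"z": 0.1,"wx": 0,"wy": 0,"wz": 0,"hand": 1},
  {"x": 0,"y": 0,"z": 0.06,"wx": 0,"wy": 0,"wz": 0,"hand": 1},
  {"x": 0,"y": 0,"z": 0.04,"wx": 0,"wy": 0,"wz": 0,"hand": 1},
  {"x": 0,"y": 0,"z": 0,"wx": 0,"wy": 0,"wz": 0,"hand": 1},
  {"x": 0,"y": 0,"z": 0,"wx": 0,"wy": 0,"wz": 0,"hand": 1},
  {"x": 0,"y": 0,"z": 0,"wx": 0,"wy": 0,"wz": 0,"hand": 1},
])

```text
time: 9.42
tool_pos: [0.5623, -0.0355, 0.0824]
tool_rot: [0.001, -0.195, 0.981, -0.0]
contact_force: [-0.6, 0.0, 0.7]
gripper_width: 1.002
grasp_force: 0.0
```

```bash
python3 -c "
from h import *
import cv2
from plant import grab_frame
s=[.5361,-.0456,.3926]
go(s,[27,0,39])
print(proj('wrist',s2w(s,[[30,0,60],[16,0,60],[30,14,60],[30,0,72],[30,0,74]])).round().astype(int).tolist())
w=grab_frame('wrist'); cv2.imwrite('pics/w4.png',w); cv2.imwrite('pics/w4c.png',np.hstack([cv2.resize(w[:, :],(400,300)),cv2.resize(cv2.convertScaleAbs(w[140:230,221:341],alpha=1.8),(400,300),interpolation=2)]))"
```

```text
t 9.42 turn [-0.001  0.002 -0.   ] shift now [0.008 0.005 0.289] shift after turn [0.007 0.004 0.289] F [-0.6  0.   0.7] w 1.002 g 0.0
tcp in shaker mm [28.1 -0.7 82.4]
[[283, 251], [283, 227], [309, 251], [284, 261], [284, 262]]
```

View pics/w4c.png

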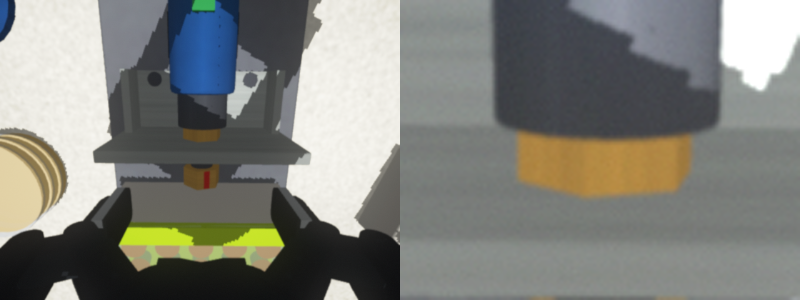

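The bolt head is centred between the open fingers, at about (281,246). I'll descend the rest of the way.

Emit:
send_rows([
  {"x": 0.008,"y": 0.005,"z": 0.04,"wx": 0,"wy": 0,"wz": 0,"hand": 1},
  {"x": 0,"y": 0,"z": 0.06,"wx": 0,"wy": 0,"wz": 0,"hand": 1},
  {"x": 0,"y": 0,"z": 0.06,"wx": 0,"wy": 0,"wz": 0,"hand": 1},
  {"x": 0,"y": 0,"z": 0.06,"wx": 0,"wy": 0,"wz": 0,"hand": 1},
  {"x": 0,"y": 0,"z": 0.04,"wx": 0,"wy": 0,"wz": 0,"hand": 1},
  {"x": 0,"y": 0,"z": 0.02,"wx": 0,"wy": 0,"wz": 0,"hand": 1},
  {"x": 0,"y": 0,"z": 0.01,"wx": 0,"wy": 0,"wz": 0,"hand": 1},
  {"x": 0,"y": 0,"z": 0,"wx": 0,"wy": 0,"wz": 0,"hand": 1},
  {"x": 0,"y": 0,"z": 0,"wx": 0,"wy": 0,"wz": 0,"hand": 1},
  {"x": 0,"y": 0,"z": 0,"wx": 0,"wy": 0,"wz": 0,"hand": 1},
])

```text
time: 10.3
tool_pos: [0.5605, -0.0352, 0.0384]
tool_rot: [0.0, -0.195, 0.981, -0.0]
contact_force: [1.1, -0.5, 0.3]
gripper_width: 0.999
grasp_force: 0.0
```

```bash
python3 -c "
from h import *
import cv2
from plant import grab_frame
s=[.5361,-.0456,.3926]
go(s,[27,0,39])
p=proj('wrist',s2w(s,[[23,0,72]]))[0].astype(int);print(p)
w=grab_frame('wrist'); cv2.imwrite('pics/w5.png',w); cv2.imwrite('pics/w5c.png',np.hstack([cv2.resize(w[:, :],(400,300)),cv2.resize(cv2.convertScaleAbs(w[p[1]-45:p[1]+45,p[0]-60:p[0]+60],alpha=1.8),(400,300),interpolation=2)]))"
```

```text
t 10.3 turn [-0.001  0.001 -0.   ] shift now [-0.003 -0.002 -0.004] shift after turn [-0.003 -0.002 -0.004] F [ 1.1 -0.5  0.3] w 0.999 g 0.0
tcp in shaker mm [26.5  0.3 38.4]
[281 298]
```

View pics/w5c.png

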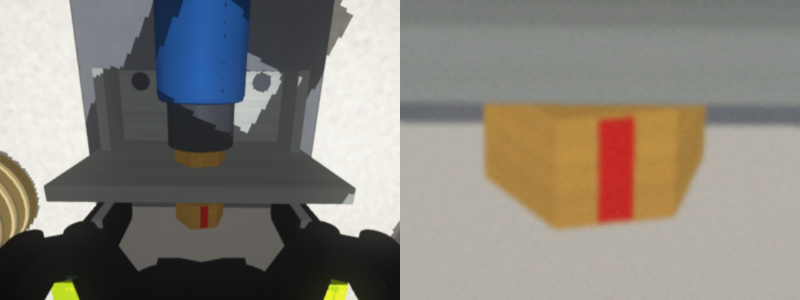

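The head's corners show at columns 485, 555, 675 and 705. That puts the upper corners at about -20° and +40°, moving toward -y, so the flats come square in about 5.4 s. I'll wait for that.

Emit:
send_rows([
  {"x": 0,"y": 0,"z": 0,"wx": 0,"wy": 0,"wz": 0,"hand": 1},
  {"x": 0,"y": 0,"z": 0,"wx": 0,"wy": 0,"wz": 0,"hand": 1},
  {"x": 0,"y": 0,"z": 0,"wx": 0,"wy": 0,"wz": 0,"hand": 1},
  {"x": 0,"y": 0,"z": 0,"wx": 0,"wy": 0,"wz": 0,"hand": 1},
  {"x": 0,"y": 0,"z": 0,"wx": 0,"wy": 0,"wz": 0,"hand": 1},
  {"x": 0,"y": 0,"z": 0,"wx": 0,"wy": 0,"wz": 0,"hand": 1},
  {"x": 0,"y": 0,"z": 0,"wx": 0,"wy": 0,"wz": 0,"hand": 1},
  {"x": 0,"y": 0,"z": 0,"wx": 0,"wy": 0,"wz": 0,"hand": 1},
  {"x": 0,"y": 0,"z": 0,"wx": 0,"wy": 0,"wz": 0,"hand": 1},
  {"x": 0,"y": 0,"z": 0,"wx": 0,"wy": 0,"wz": 0,"hand": 1},
])

```text
time: 11.18
tool_pos: [0.56, -0.0351, 0.0378]
tool_rot: [-0.0, -0.195, 0.981, 0.0]
contact_force: [0.1, 0.1, 0.8]
gripper_width: 1.0
grasp_force: 0.0
```

Emit:
send_rows([
  {"x": 0,"y": 0,"z": 0,"wx": 0,"wy": 0,"wz": 0,"hand": 1},
  {"x": 0,"y": 0,"z": 0,"wx": 0,"wy": 0,"wz": 0,"hand": 1},
  {"x": 0,"y": 0,"z": 0,"wx": 0,"wy": 0,"wz": 0,"hand": 1},
  {"x": 0,"y": 0,"z": 0,"wx": 0,"wy": 0,"wz": 0,"hand": 1},
  {"x": 0,"y": 0,"z": 0,"wx": 0,"wy": 0,"wz": 0,"hand": 1},
  {"x": 0,"y": 0,"z": 0,"wx": 0,"wy": 0,"wz": 0,"hand": 1},
  {"x": 0,"y": 0,"z": 0,"wx": 0,"wy": 0,"wz": 0,"hand": 1},
  {"x": 0,"y": 0,"z": 0,"wx": 0,"wy": 0,"wz": 0,"hand": 1},
  {"x": 0,"y": 0,"z": 0,"wx": 0,"wy": 0,"wz": 0,"hand": 1},
  {"x": 0,"y": 0,"z": 0,"wx": 0,"wy": 0,"wz": 0,"hand": 1},
])

```text
time: 12.02
tool_pos: [0.56, -0.0351, 0.0378]
tool_rot: [-0.0, -0.195, 0.981, 0.0]
contact_force: [-0.0, -0.0, -0.5]
gripper_width: 0.996
grasp_force: 0.0
```

Emit:
send_rows([
  {"x": 0,"y": 0,"z": 0,"wx": 0,"wy": 0,"wz": 0,"hand": 1},
  {"x": 0,"y": 0,"z": 0,"wx": 0,"wy": 0,"wz": 0,"hand": 1},
  {"x": 0,"y": 0,"z": 0,"wx": 0,"wy": 0,"wz": 0,"hand": 1},
  {"x": 0,"y": 0,"z": 0,"wx": 0,"wy": 0,"wz": 0,"hand": 1},
  {"x": 0,"y": 0,"z": 0,"wx": 0,"wy": 0,"wz": 0,"hand": 1},
  {"x": 0,"y": 0,"z": 0,"wx": 0,"wy": 0,"wz": 0,"hand": 1},
  {"x": 0,"y": 0,"z": 0,"wx": 0,"wy": 0,"wz": 0,"hand": 1},
  {"x": 0,"y": 0,"z": 0,"wx": 0,"wy": 0,"wz": 0,"hand": 1},
  {"x": 0,"y": 0,"z": 0,"wx": 0,"wy": 0,"wz": 0,"hand": 1},
  {"x": 0,"y": 0,"z": 0,"wx": 0,"wy": 0,"wz": 0,"hand": 1},
])

```text
time: 12.85
tool_pos: [0.56, -0.0351, 0.0378]
tool_rot: [-0.0, -0.195, 0.981, 0.0]
contact_force: [-0.0, -0.4, 0.4]
gripper_width: 1.001
grasp_force: 0.0
```

Emit:
send_rows([
  {"x": 0,"y": 0,"z": 0,"wx": 0,"wy": 0,"wz": 0,"hand": 1},
  {"x": 0,"y": 0,"z": 0,"wx": 0,"wy": 0,"wz": 0,"hand": 1},
  {"x": 0,"y": 0,"z": 0,"wx": 0,"wy": 0,"wz": 0,"hand": 1},
  {"x": 0,"y": 0,"z": 0,"wx": 0,"wy": 0,"wz": 0,"hand": 1},
  {"x": 0,"y": 0,"z": 0,"wx": 0,"wy": 0,"wz": 0,"hand": 1},
  {"x": 0,"y": 0,"z": 0,"wx": 0,"wy": 0,"wz": 0,"hand": 1},
  {"x": 0,"y": 0,"z": 0,"wx": 0,"wy": 0,"wz": 0,"hand": 1},
  {"x": 0,"y": 0,"z": 0,"wx": 0,"wy": 0,"wz": 0,"hand": 1},
  {"x": 0,"y": 0,"z": 0,"wx": 0,"wy": 0,"wz": 0,"hand": 1},
  {"x": 0,"y": 0,"z": 0,"wx": 0,"wy": 0,"wz": 0,"hand": 1},
])

```text
time: 13.68
tool_pos: [0.56, -0.0351, 0.0378]
tool_rot: [-0.0, -0.195, 0.981, -0.0]
contact_force: [0.3, 0.2, -0.5]
gripper_width: 0.996
grasp_force: 0.0
```

```bash
python3 -c "
from h import *
import cv2
from plant import grab_frame
s=[.5361,-.0456,.3926]
go(s,[27,0,38.5])
w=grab_frame('wrist'); cv2.imwrite('pics/w6c.png',cv2.resize(cv2.convertScaleAbs(w[253:343,221:341],alpha=1.8),(400,300),interpolation=2))"
```

```text
t 13.68 turn [ 0. -0. -0.] shift now [-0.006 -0.004 -0.005] shift after turn [-0.006 -0.004 -0.005] F [ 0.3  0.2 -0.5] w 0.996 g 0.0
tcp in shaker mm [26.1  0.6 37.8]
```

View pics/w6c.png

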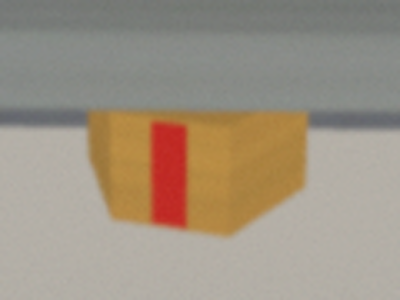

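The top corner is at column 232 with the head centred on 197, about 17° before square, so 2.2 s remain. I'll trim the position and start closing in about 1.7 s.

Emit:
send_rows([
  {"x": 0,"y": -0.005,"z": 0,"wx": 0,"wy": 0,"wz": 0,"hand": 1},
  {"x": 0,"y": 0,"z": 0,"wx": 0,"wy": 0,"wz": 0,"hand": 1},
  {"x": 0,"y": 0,"z": 0,"wx": 0,"wy": 0,"wz": 0,"hand": 1},
  {"x": 0,"y": 0,"z": 0,"wx": 0,"wy": 0,"wz": 0,"hand": 1},
  {"x": 0,"y": 0,"z": 0,"wx": 0,"wy": 0,"wz": 0,"hand": 1},
  {"x": 0,"y": 0,"z": 0,"wx": 0,"wy": 0,"wz": 0,"hand": 1},
  {"x": 0,"y": 0,"z": 0,"wx": 0,"wy": 0,"wz": 0,"hand": 1},
  {"x": 0,"y": 0,"z": 0,"wx": 0,"wy": 0,"wz": 0,"hand": 1},
  {"x": 0,"y": 0,"z": 0,"wx": 0,"wy": 0,"wz": 0,"hand": 1},
  {"x": 0,"y": 0,"z": 0,"wx": 0,"wy": 0,"wz": 0,"hand": 1},
])

```text
time: 14.57
tool_pos: [0.5603, -0.0358, 0.0378]
tool_rot: [0.0, -0.195, 0.981, -0.0]
contact_force: [0.2, -0.2, 0.4]
gripper_width: 0.998
grasp_force: 0.0
```

Emit:
send_rows([
  {"x": 0,"y": 0,"z": 0,"wx": 0,"wy": 0,"wz": 0,"hand": 1},
  {"x": 0,"y": 0,"z": 0,"wx": 0,"wy": 0,"wz": 0,"hand": 1},
  {"x": 0,"y": 0,"z": 0,"wx": 0,"wy": 0,"wz": 0,"hand": 1},
  {"x": 0,"y": 0,"z": 0,"wx": 0,"wy": 0,"wz": 0,"hand": 1},
  {"x": 0,"y": 0,"z": 0,"wx": 0,"wy": 0,"wz": 0,"hand": 1},
  {"x": 0,"y": 0,"z": 0,"wx": 0,"wy": 0,"wz": 0,"hand": 1},
  {"x": 0,"y": 0,"z": 0,"wx": 0,"wy": 0,"wz": 0,"hand": 1},
  {"x": 0,"y": 0,"z": 0,"wx": 0,"wy": 0,"wz": 0,"hand": 1},
  {"x": 0,"y": 0,"z": 0,"wx": 0,"wy": 0,"wz": 0,"hand": 1},
  {"x": 0,"y": 0,"z": 0,"wx": 0,"wy": 0,"wz": 0,"hand": 1},
])

```text
time: 15.4
tool_pos: [0.5603, -0.0358, 0.0378]
tool_rot: [-0.0, -0.195, 0.981, 0.0]
contact_force: [-0.4, -0.8, 0.0]
gripper_width: 1.0
grasp_force: 0.0
```

Emit:
send_rows([
  {"x": 0,"y": 0,"z": 0,"wx": 0,"wy": 0,"wz": 0,"hand": -1},
  {"x": 0,"y": 0,"z": 0,"wx": 0,"wy": 0,"wz": 0,"hand": -1},
  {"x": 0,"y": 0,"z": 0,"wx": 0,"wy": 0,"wz": 0,"hand": -1},
  {"x": 0,"y": 0,"z": 0,"wx": 0,"wy": 0,"wz": 0,"hand": -1},
  {"x": 0,"y": 0,"z": 0,"wx": 0,"wy": 0,"wz": 0,"hand": -1},
  {"x": 0,"y": 0,"z": 0,"wx": 0,"wy": 0,"wz": 0,"hand": -1},
  {"x": 0,"y": 0,"z": 0,"wx": 0,"wy": 0,"wz": 0,"hand": -1},
  {"x": 0,"y": 0,"z": 0,"wx": 0,"wy": 0,"wz": 0,"hand": -1},
  {"x": 0,"y": 0,"z": 0,"wx": 0,"wy": 0,"wz": 0,"hand": -1},
  {"x": 0,"y": 0,"z": 0,"wx": 0,"wy": 0,"wz": 0,"hand": -1},
])

```text
time: 16.23
tool_pos: [0.5604, -0.036, 0.038]
tool_rot: [0.0, -0.195, 0.981, -0.0]
contact_force: [-0.8, -2.6, 1.4]
gripper_width: 0.268
grasp_force: 59.0
```

Emit:
send_rows([
  {"x": 0,"y": 0,"z": 0,"wx": 0,"wy": 0,"wz": 0,"hand": -1},
  {"x": 0,"y": 0,"z": 0,"wx": 0,"wy": 0,"wz": 0,"hand": -1},
  {"x": 0,"y": 0,"z": 0,"wx": 0,"wy": 0,"wz": 0,"hand": -1},
  {"x": 0,"y": 0,"z": 0,"wx": 0,"wy": 0,"wz": 0,"hand": -1},
  {"x": 0,"y": 0,"z": 0,"wx": 0,"wy": 0,"wz": 0,"hand": -1},
  {"x": 0,"y": 0,"z": 0,"wx": 0,"wy": 0,"wz": 0,"hand": -1},
  {"x": 0,"y": 0,"z": 0,"wx": 0,"wy": 0,"wz": 0,"hand": -1},
  {"x": 0,"y": 0,"z": 0,"wx": 0,"wy": 0,"wz": 0,"hand": -1},
  {"x": 0,"y": 0,"z": 0,"wx": 0,"wy": 0,"wz": 0,"hand": -1},
  {"x": 0,"y": 0,"z": 0,"wx": 0,"wy": 0,"wz": 0,"hand": -1},
])

```text
time: 17.07
tool_pos: [0.5605, -0.036, 0.038]
tool_rot: [0.0, -0.195, 0.981, -0.0]
contact_force: [-0.4, -4.1, 3.9]
gripper_width: 0.266
grasp_force: 59.2
```

```bash
python3 -c "
from h import *
import cv2
from plant import grab_frame
s=[.5361,-.0456,.3926]
go(s,[27,0,38.5]); print(manip.state()['ft_torque'])
w=grab_frame('wrist'); cv2.imwrite('pics/w7.png',w)"
```

```text
t 17.07 turn [-0.001  0.    -0.   ] shift now [-0.006  0.003 -0.003] shift after turn [-0.006  0.003 -0.003] F [-0.4 -4.1  3.9] w 0.266 g 59.2
tcp in shaker mm [26.2 -0.5 38. ]
[-0.62088898  0.15524041 -0.05839151]
```

Emit:
send_rows([
  {"x": 0,"y": 0,"z": 0,"wx": 0,"wy": 0,"wz": 0,"hand": -1},
  {"x": 0,"y": 0,"z": 0,"wx": 0,"wy": 0,"wz": 0,"hand": -1},
  {"x": 0,"y": 0,"z": 0,"wx": 0,"wy": 0,"wz": 0,"hand": -1},
  {"x": 0,"y": 0,"z": 0,"wx": 0,"wy": 0,"wz": 0,"hand": -1},
  {"x": 0,"y": 0,"z": 0,"wx": 0,"wy": 0,"wz": 0,"hand": -1},
  {"x": 0,"y": 0,"z": 0,"wx": 0,"wy": 0,"wz": 0,"hand": -1},
  {"x": 0,"y": 0,"z": 0,"wx": 0,"wy": 0,"wz": 0,"hand": -1},
  {"x": 0,"y": 0,"z": 0,"wx": 0,"wy": 0,"wz": 0,"hand": -1},
  {"x": 0,"y": 0,"z": 0,"wx": 0,"wy": 0,"wz": 0,"hand": -1},
  {"x": 0,"y": 0,"z": 0,"wx": 0,"wy": 0,"wz": 0,"hand": -1},
])

```text
time: 17.95
tool_pos: [0.5605, -0.036, 0.038]
tool_rot: [0.0, -0.195, 0.981, -0.0]
contact_force: [-0.4, -4.6, 3.3]
gripper_width: 0.269
grasp_force: 59.2
```

```bash
python3 -c "
import cv2,numpy as np
from plant import grab_frame
a=cv2.imread('pics/w7.png'); b=grab_frame('wrist'); s=grab_frame('side')
z=lambda w:cv2.resize(cv2.convertScaleAbs(w[253:343,221:341],alpha=1.8),(400,300),interpolation=2)
cv2.imwrite('pics/f.png',np.vstack([np.hstack([z(a),z(b)]),np.hstack([cv2.resize(s[120:330,210:430],(400,300)),cv2.resize(b,(400,300))])]))
print(cv2.absdiff(a,b)[253:343,221:341].mean(), cv2.absdiff(a,b)[253:343,221:341].max())"
```

```text
0.7871296296296296 5
```

View pics/f.png

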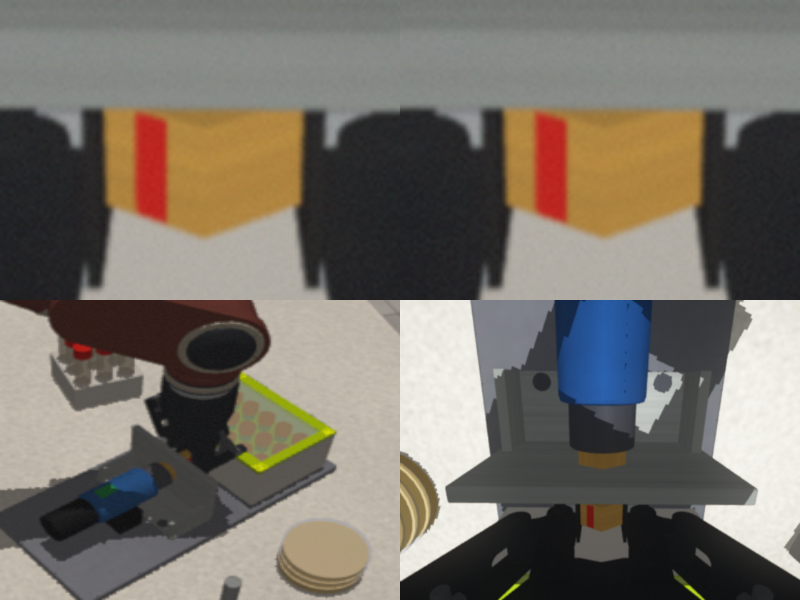

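The bolt is gripped on two square flats at 59 N, with its top corner centred at column 204. The two pictures taken about 0.9 s apart are identical, so it is no longer turning, and the lid is still shut.

```bash
python3 -c "
from plant import job_done
print(job_done())"
```

```text
the job is handed in; nothing more can be done
None
```

The lid is fully shut and the bolt head is held still on two flats with 59 N of grip; neither the arm nor the gripper touched the tube block, petri dishes or burner, and I handed the job in at about 18 s.

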